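# Wedge a dropped cupboard door back up to height

### The job

The screws of this small wall cupboard's hinges are slack and its door has dropped in the slotted hinge leaves: swing the door fully open to its stop, then set the thin end of the wooden wedge under the outer half of the door, from the door's inner side. Tap the wedge in with light pushes until it stops moving forward and sits tight, alone holding the door right up at the top of its slots. Do not ram it, which crushes the painted edge; let go and leave everything else standing where it is.

Things in the scene. Friction and masses are not known exactly. Their poses are not given: they have to be found in the camera images.
- door (a joint): swing of the cupboard's sage-green painted door about its upright hinge line (the cupboard's left edge seen from the robot): 0 = shut, grows as it opens towards the robot, 1.62 rad = fully open, against its stop. Light friction, no spring: it stays where it is left.
- cupboard: open-backed wall cupboard, 150 deep (x) x 300 wide (y) x 365 high, fixed on two battens. Origin under its centre at worktop level (within 3); x points from its open front (towards the robot) to its back, y to the robot's left, z up. Its underside, which is also the proper height of the door's lower edge, is 15 above its origin; its lower shelf 31.
- door_hinge (a point): foot of the hinge line, on the door's lower edge and inner face; moves and turns with the door, axes as door_corner. Dropped, the lower edge is 9 above the cupboard's origin (6 to 12 above the worktop). The door can be raised straight up by 6, where the slots end and it stops dead; its weight of 5 to 6.5 N lets it drop again.
- door_corner (a point): lower free corner of the door on its inner face, 297 from door_hinge. Axes turn with the door: y along the level lower edge from this corner to the hinge, x square out of the inner face (the wedge goes in along -x), z up. The door is a flat panel 16 thick and 330 high.
- wedge_mid (a point): brown wooden wedge, 150 long, 36 wide, flat-bottomed, 4 thick at the thin end rising evenly to 31 at the thick end, 90 g. This point is on its middle, 9 above its underside; x points along it from the thick to the thin end, z up. It starts lying flat on the worktop, sloping face up.
- wedge_tip (a point): middle of the wedge's thin end, 2 above its underside; axes as wedge_mid
- wedge_butt (a point): middle of the wedge's upright thick end face (36 x 31), 15.5 above its underside; axes as wedge_mid. Pinch the upright sides near here; tap on the end face. Lifting the door it resists with 6 to 13 N all the way and stops only when the door is up; a last push of 20 to 25 N there seats it tight. Up to 25 N is safe; over 30 N between wedge and door crushes the paint.
- moka_pot: squat steel and aluminium moka pot with black handle, 84 across, 136 high, on the cupboard's lower shelf; origin under its centre. Leave alone.
- canister: closed stainless canister, 77 across, 134 high, on the lower shelf; origin under its centre. Leave alone.
- tumbler1: glass espresso tumbler, 52 across, 68 high, on the lower shelf; origin under its centre. Leave alone.
- tumbler2: the second such tumbler
- spoon_rest: yellow ceramic spoon rest shaped like a lemon, 131 x 88 x 24, on the worktop; origin under its centre. Leave alone.
- screwdriver: screwdriver with orange handle, 190 long, 26 thick, lying on the worktop; origin under its middle, handle to its -x. Leave alone.
- mug: blue ceramic mug, 80 across, 92 high, handle to its +y, on the worktop; origin under its centre. Leave alone.

How it is judged:
By the outcome, as a careful person would: the job done as asked, in the order asked, and still so for the second after the job is handed in, with the robot touching nothing.
It also fails if it takes over 72 s, if anything falls off the work surface, if the arm or the gripper's body presses on something with over 40 N, if the wrist force passes 120 N, or if a joint passes its speed limit or range.

### The arm

A 7-joint arm with a two-finger parallel gripper is mounted at the origin on the work surface. World frame = base frame: x ahead of the robot, y to its left, z up, the work surface at z = 0. Lengths are in m, angles in rad, forces in N, time in s.
With the tool pointing down it reaches from about 0.425 to 0.825 m from the base axis. Payload 3.6 kg.
Tool frame: the origin (TCP) lies at the very end of the fingers, on their centre line; the grasp point (between the pads) lies 19 mm behind it (r.grip_point_offset is the distance from the TCP to the grasp point, in m); z points along the fingers, y is the line along which they close (so a half turn about z gives the same grasp; the last joint's range is limited). The gripper opens to 85 mm and grips with 20 to 120 N. Pads are 22 mm wide; open, the fingers measure 114 mm over their backs; the gripper's body (76 mm by 85 mm) begins 54 mm behind the grasp point. The pads swing forward as they close: fully open they stand 13 mm farther back than shut.
Start: joints at [-0.026, 0.615, -0.013, 1.423, 0.008, 1.103, -0.04], TCP at [0.65, 0, 0.231] pointing down, gripper open.
Joint ranges: [-3.12, 3.12], [-0.3, 2.06], [-1.34, 1.32], [0.26, 2.42], [-1.36, 4.5], [0.01, 1.98], [-2.84, 2.84]. Speed limits (rad/s): [2.79, 2.79, 3.14, 3.14, 3.14, 3.14, 3.14].

### API

Orientations are given as a rotation vector (axis times angle).
In Python, from workcell import r gives the robot as it stands. The module is installed in compiled form; this text tells all that it offers.
- The arm moves only by the tool apply_moves, never from a script. Its argument "commands" is a list of rows, each an object with "jaw": the closure in counts, from 0 (fully open) to 255 (shut); "travel": the shift along the tool's x, y, z each as a share of 0.03 m, from -1 to 1, a list of three; "turn": the turn about the tool's z as a share of 0.08 rad, from -1 to 1. A call has 1 to 20 rows; each row shifts and turns the commanded pose from where the row before left it, along the tool's axes as they then stand; what a row does not reach is not made up. A row lasts 1/8 s, in which the tool goes at most 62.5 mm and 10.7 degrees, less where a joint would pass 70% of its speed; a pose out of reach is approached as far as the arm can. A call with a number of a shift or a turn outside -1 to 1 is refused whole. A call with a gripper value outside its range is refused whole. The fingers move at their own pace and stop on an object; the grip force is fixed at half the most. Time passes only in rows, so rows that do not move let the fingers close. It gives the time, the measured TCP pose, the force, the opening and the grip force at its end, in the units of the state.
- r.get_obs(): the state, without advancing time (a new reading comes with each control period).
- r.get_image(name): name is "scene" or "side" or "wrist"; returns a dict with "pixels" (400x640x3 uint8, red, green, blue), "fx", "fy", "cx", "cy" (pixels), "rvec" (rotation vector, rad) and "tvec" (3), from world to camera coordinates, as OpenCV has them; the wrist camera has in their place "T_tool_cam" (4x4, takes a point from camera to tool coordinates, whose origin is the TCP and whose axes are the flange's). Camera axes: x right, y down, z forward; pixel columns grow to the right and rows downward; lengths in m; the calibration is good to about 2 mm. A picture is of the moment at which its call begins: read the wrist's pose just before it. There is no depth.
- r.job_done(): hands the job in; it is judged then, once.
The state is a dict: "clock": time; "q": joint angles; "joint_vel": joint speeds; "joint_efforts": joint torques, N m; "ee_pos": TCP position; "ee_rot": TCP orientation; "wrist_force": force on the tool from outside, world axes, zero at the start; "wrist_torque": the same for the moment, N m; "gripper_width": finger opening in m; "finger_force": force on a finger pad.
Only numpy, scipy, OpenCV 4.12 (cv2) and the standard library are available. Lean on these libraries where they do the work, as an engineer would, in place of code of your own. Each camera call takes 0.05 s, during which the arm holds its last target. There are 200 camera calls.

## Working session

There is one attempt and no reset: what is moved stays moved. The work goes in short steps, Python scripts to look and compute and a tool call to move; the robot and the scene stay as the last step left them, time stands still between calls to the robot, and variables do not carry over. Pictures are saved under pics/ and viewed, at most 10 in all, crops included, and the job is handed in when it is done.

Besides the shell and the picture viewer there is one more tool, called after "Call:" as name(argument=value, ...), one argument or row to a line, values as JSON. apply_moves: Moves the arm, as the interface text tells. Its arguments: {"type":"object","properties":{"commands":{"type":"array","items":{"type":"object","properties":{"jaw":{"type":"number"},"travel":{"type":"array","items":{"type":"number","minimum":-1,"maximum":1}},"turn":{"type":"number","minimum":-1,"maximum":1}}}}},"required":["commands"]}

```bash
mkdir -p pics; cat > h.py <<'E'
import numpy as np, cv2
from scipy.spatial.transform import Rotation as R
from workcell import r
def cam(name):
    o=r.get_obs(); d=r.get_image(name); K=np.array([[d['fx'],0,d['cx']],[0,d['fy'],d['cy']],[0,0,1]])
    if name=='wrist':
        T=np.eye(4);T[:3,:3]=R.from_rotvec(o['ee_rot']).as_matrix();T[:3,3]=o['ee_pos']
        M=T@np.array(d['T_tool_cam'])
    else:
        M=np.eye(4);M[:3,:3]=R.from_rotvec(d['rvec']).as_matrix();M[:3,3]=d['tvec'];M=np.linalg.inv(M)
    return d['pixels'],K,M
def ray(K,M,uv):
    v=M[:3,:3]@np.linalg.inv(K)@np.array([uv[0],uv[1],1.]); return M[:3,3],v
def onz(K,M,uv,z):
    c,v=ray(K,M,uv); return c+v*(z-c[2])/v[2]
def proj(K,M,p):
    q=K@(np.linalg.inv(M)@np.append(p,1))[:3]; return q[:2]/q[2]
def save(n,px): cv2.imwrite('pics/'+n,px[:,:,::-1])
E
python3 - <<'E'
from h import *
o=r.get_obs();print(o['clock'],o['ee_pos'],R.from_rotvec(o['ee_rot']).as_matrix().round(3))
for n in('scene','side','wrist'):
    px,K,M=cam(n);save(n+'0.png',px);np.savez('pics/'+n+'0.npz',px=px,K=K,M=M);print(n,M.round(3).tolist(),K[0,0])
E
```

```text
0.0 [6.49215521e-01 1.73523183e-05 2.30102447e-01] [[-0.     1.    -0.003]
 [ 1.     0.    -0.   ]
 [-0.    -0.003 -1.   ]]
scene [[-0.884, -0.446, 0.141, 0.411], [-0.468, 0.843, -0.265, 0.274], [-0.001, -0.301, -0.954, 1.236], [0.0, 0.0, 0.0, 1.0]] 473.9619290623061
side [[0.374, -0.884, 0.281, 0.333], [-0.927, -0.355, 0.119, -0.198], [-0.005, -0.305, -0.952, 0.922], [0.0, 0.0, 0.0, 1.0]] 391.7168031585294
wrist [[1.0, 0.0, -0.003, 0.65], [-0.001, -0.957, -0.291, 0.073], [-0.003, 0.291, -0.957, 0.372], [0.0, 0.0, 0.0, 1.0]] 346.20173024117196
```

View pics/scene0.png

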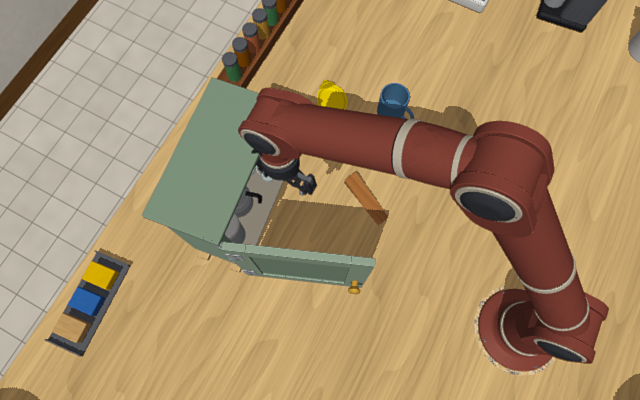

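View pics/side0.png

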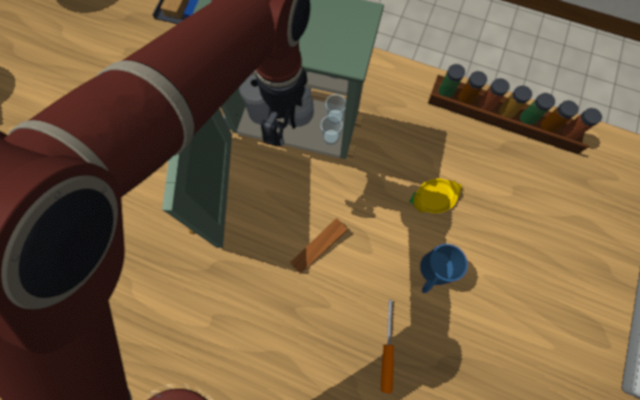

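The scene shows the door part open (top edge (222,245)–(375,262)) and the wedge at (348,178)–(387,215). In side, the wedge is at (293,268)–(350,222) and the door's lower free corner at about (223,245).

```bash
python3 - <<'E'
from h import *
D={n:np.load(f'pics/{n}0.npz') for n in('scene','side','wrist')}
def P(n,uv,z): d=D[n]; return onz(d['K'],d['M'],uv,z).round(4)
print('corner side',P('side',(223,245),.009))
print('door top free side(inner?)',P('side',(166,208),.339), P('scene',(375,262),.345),P('scene',(370,284),.012))
print('scene door top hinge',P('scene',(222,245),.345),'cup top corners',[P('scene',u,.38) for u in((212,80),(145,216),(222,245))])
print('side cup top',[P('side',u,.38) for u in((383,5),(362,78))], 'bottom right front',P('side',(347,157),.015))
for n,roi in(('scene',(340,165,400,225)),('side',(285,215,360,280))):
    px=D[n]['px']; x0,y0,x1,y1=roi; c=px[y0:y1,x0:x1]; hsv=cv2.cvtColor(c,cv2.COLOR_RGB2HSV)
    m=((hsv[...,0]<14)&(hsv[...,1]>130)).astype(np.uint8)
    k=max(cv2.findContours(m,0,1)[0],key=cv2.contourArea)
    ap=cv2.approxPolyDP(k,2,True)[:,0]+[x0,y0]
    print(n,cv2.contourArea(k),[(tuple(a),P(n,a,0.0)[:2],P(n,a,.031)[:2]) for a in ap.tolist()])
big=cv2.resize(D['side']['px'][140:290,140:380],None,fx=3.3,fy=3.3,interpolation=2)
w=D['wrist']['px']; save('crop1.png',big); 
E
```

```text
corner side [0.4074 0.0808 0.009 ]
door top free side(inner?) [0.3998 0.0878 0.339 ] [0.3954 0.0885 0.345 ] [0.3761 0.0762 0.012 ]
scene door top hinge [0.6683 0.1961 0.345 ] cup top corners [array([ 0.8574, -0.0861,  0.38  ]), array([0.8146, 0.2194, 0.38  ]), array([0.6582, 0.1991, 0.38  ])]
side cup top [array([ 0.8555, -0.1035,  0.38  ]), array([ 0.7048, -0.12  ,  0.38  ])] bottom right front [ 0.7241 -0.1114  0.015 ]
scene 146.5 [((367, 209), array([ 0.4722, -0.1035]), array([ 0.4706, -0.094 ])), ((378, 223), array([ 0.4286, -0.0821]), array([ 0.4282, -0.0732])), ((386, 217), array([ 0.4169, -0.1073]), array([ 0.4167, -0.0977])), ((382, 210), array([ 0.435, -0.12 ]), array([ 0.4344, -0.1101]))]
side 778.5 [((337, 220), array([ 0.5664, -0.1461]), array([ 0.5586, -0.1479])), ((297, 257), array([ 0.4475, -0.0911]), array([ 0.4437, -0.0947])), ((297, 262), array([ 0.4367, -0.0957]), array([ 0.4332, -0.0991])), ((293, 261), array([ 0.4354, -0.086 ]), array([ 0.4319, -0.0898])), ((295, 259), array([ 0.4414, -0.0886]), array([ 0.4378, -0.0922])), ((291, 262), array([ 0.4314, -0.0826]), array([ 0.4282, -0.0865])), ((298, 270), array([ 0.4204, -0.1051]), array([ 0.4175, -0.1082])), ((303, 269), array([ 0.4269, -0.115 ]), array([ 0.4238, -0.1178])), ((303, 266), array([ 0.4334, -0.1123]), array([ 0.43  , -0.1152])), ((310, 263), array([ 0.4459, -0.1249]), array([ 0.4422, -0.1273])), ((345, 230), array([ 0.5505, -0.1729]), array([ 0.5432, -0.1738]))]
```

View pics/wrist0.png

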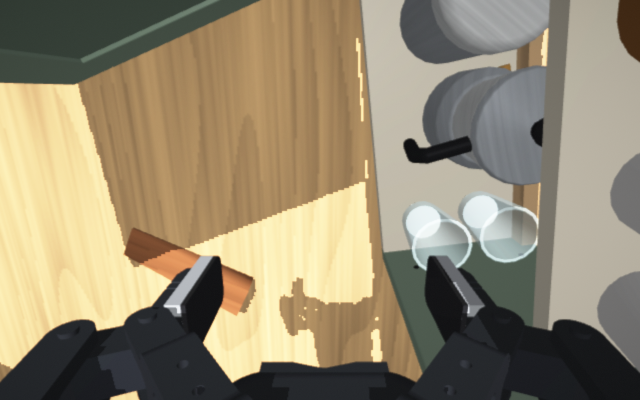

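View pics/crop1.png

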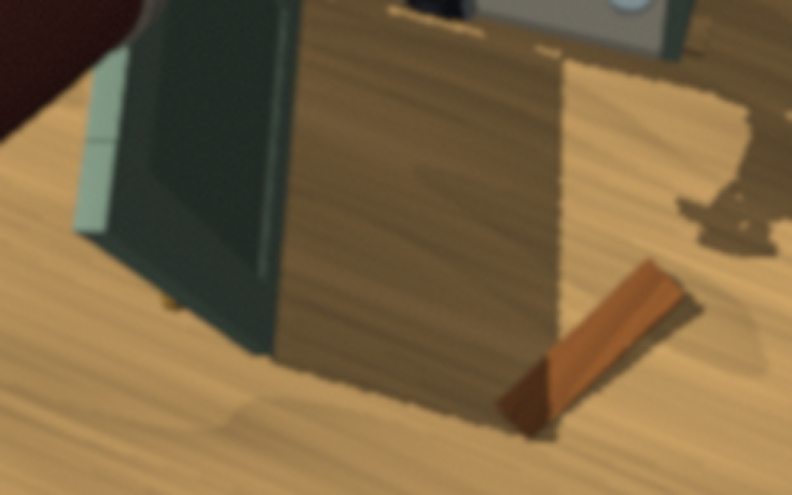

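The wrist view shows the wedge at (128,230)–(253,312); the crop shows the door's lower free corner at about side (222,246). I need a zoom to tell which end is thick.

```bash
python3 - <<'E'
from h import *
D=np.load('pics/wrist0.npz'); s=np.load('pics/scene0.npz')
a=cv2.resize(D['px'][215:325,110:270],None,fx=4.5,fy=4.5,interpolation=2)[:400]
b=cv2.resize(s['px'][165:230,335:400],None,fx=4.5,fy=4.5,interpolation=2)
im=np.zeros((600,720,3),np.uint8); im[:a.shape[0],:]=a; 
im[300:300+b.shape[0],:b.shape[1]]=b if False else im[300:300+b.shape[0],:b.shape[1]]
im=a; c=np.zeros((a.shape[0]+195,720,3),np.uint8);c[:a.shape[0]]=a;c[a.shape[0]:,:195]=cv2.resize(b,(195,195));save('crop2.png',c)
for uv in((80,80),(128,230),(253,312)):print(uv,onz(D['K'],D['M'],uv,.009),onz(D['K'],D['M'],uv,0))
E
```

```text
(80, 80) [0.40533881 0.08338373 0.009     ] [0.39928302 0.0836377  0.        ]
(128, 230) [ 0.42665408 -0.07772987  0.009     ] [ 0.42112682 -0.08147084  0.        ]
(253, 312) [ 0.56177449 -0.18552226  0.009     ] [ 0.55959765 -0.19193603  0.        ]
```

View pics/crop2.png

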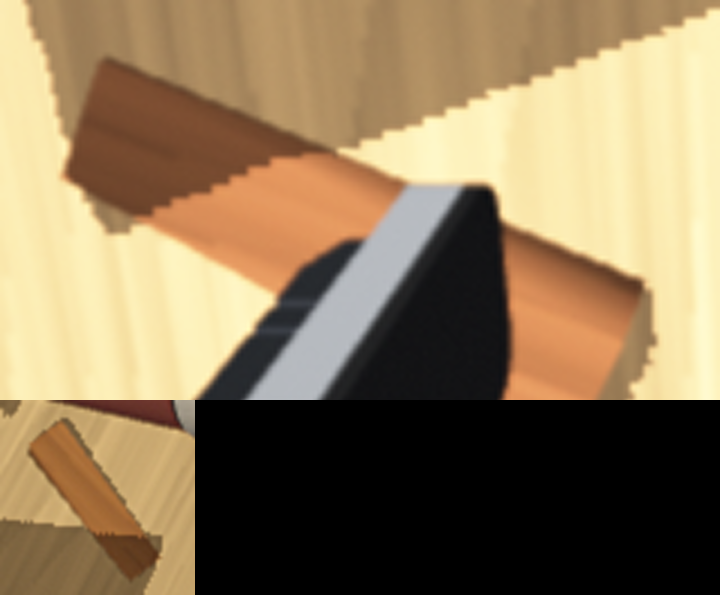

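The wedge's far end (image right, with the side face widening and casting a shadow) is the thick one. The thin end points at the robot. The door is about 1.28 rad open and the cupboard is yawed about 7°. First I close the fingers and swing the door from its inner side near its top edge.

Call:
apply_moves(
  commands=[
    {"jaw": 255,"travel": [0,-0.94,-0.4],"turn": 0},
    {"jaw": 255,"travel": [0,-0.94,-0.4],"turn": 0},
    {"jaw": 255,"travel": [0,-0.94,-0.4],"turn": 0},
    {"jaw": 255,"travel": [0,-0.94,-0.4],"turn": 0},
    {"jaw": 255,"travel": [0,-0.94,-0.4],"turn": 0},
    {"jaw": 255,"travel": [0,-0.94,-0.2],"turn": 0},
    {"jaw": 255,"travel": [0.8,0,0],"turn": 0},
    {"jaw": 255,"travel": [0.8,0,0],"turn": 0},
    {"jaw": 255,"travel": [0.4,0,0],"turn": 0},
    {"jaw": 255,"travel": [0,0,0],"turn": 0},
  ],
)

```text
clock: 1.4
ee_pos: [0.4806, 0.0605, 0.2971]
ee_rot: [-2.219, -2.223, 0.001]
wrist_force: [-0.4, -0.1, 0.1]
gripper_width: -0.0
finger_force: 0.0
```

Call:
apply_moves(
  commands=[
    {"jaw": 255,"travel": [0.5,0,0],"turn": 0},
    {"jaw": 255,"travel": [0.5,0,0],"turn": 0},
    {"jaw": 255,"travel": [0.4,0,0],"turn": 0},
    {"jaw": 255,"travel": [0.4,0,0],"turn": 0},
    {"jaw": 255,"travel": [0.4,0,0],"turn": 0},
    {"jaw": 255,"travel": [0.4,0,0],"turn": 0},
    {"jaw": 255,"travel": [0.2,0,0],"turn": 0},
  ],
)

```text
clock: 2.28
ee_pos: [0.4807, 0.1452, 0.2973]
ee_rot: [-2.22, -2.223, -0.0]
wrist_force: [-0.2, -0.4, 0.4]
gripper_width: 0.0005
finger_force: 0.0
```

```bash
python3 - <<'E'
from h import *
px,K,M=cam('scene');save('scene1.png',px)
px2,K,M=cam('side');save('side1.png',px2)
c=np.hstack([cv2.resize(px[60:320,130:430],(400,347)),cv2.resize(px2[60:320,120:420],(400,347))]);save('both1.png',c)
E
```

```text
(no output)
```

View pics/both1.png

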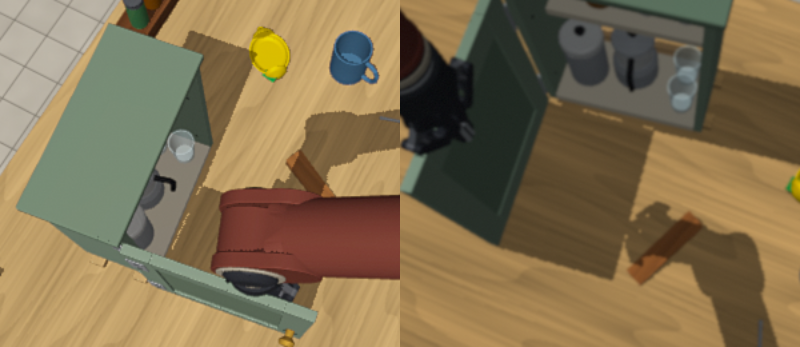

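The fingers are at the door's inner face and the door is swinging. I continue slowly to the stop.

Call:
apply_moves(
  commands=[
    {"jaw": 255,"travel": [0.2,0,0],"turn": 0},
    {"jaw": 255,"travel": [0.2,0,0],"turn": 0},
    {"jaw": 255,"travel": [0.15,0,0],"turn": 0},
  ],
)

```text
clock: 2.75
ee_pos: [0.4807, 0.1599, 0.2973]
ee_rot: [2.221, 2.221, -0.003]
wrist_force: [-1.4, -5.4, 1.9]
gripper_width: -0.0001
finger_force: 0.0
```

Call:
apply_moves(
  commands=[
    {"jaw": 255,"travel": [0.12,0,0],"turn": 0},
    {"jaw": 255,"travel": [0.1,0,0],"turn": 0},
  ],
)

```text
clock: 3.0
ee_pos: [0.4806, 0.1606, 0.2972]
ee_rot: [2.222, 2.212, -0.015]
wrist_force: [-2.2, -13.6, 4.8]
gripper_width: -0.0003
finger_force: 0.0
```

Call:
apply_moves(
  commands=[
    {"jaw": 255,"travel": [0.1,0,0],"turn": 0},
  ],
)

```text
clock: 3.12
ee_pos: [0.4806, 0.1609, 0.2972]
ee_rot: [2.223, 2.209, -0.02]
wrist_force: [-3.9, -18.2, 5.7]
gripper_width: -0.0002
finger_force: 0.0
```

The door is against its stop: the finger position held while the force rose to 18 N. I back off and look at the wedge and door from close by.

Call:
apply_moves(
  commands=[
    {"jaw": 255,"travel": [-0.6,0,0],"turn": 0},
    {"jaw": 255,"travel": [-1,0,0],"turn": 0},
    {"jaw": 255,"travel": [-1,0,0],"turn": 0},
    {"jaw": 0,"travel": [-1,0.3,0],"turn": 0},
    {"jaw": 0,"travel": [-1,0.3,0],"turn": 0},
    {"jaw": 0,"travel": [-1,0.3,0],"turn": 0},
    {"jaw": 0,"travel": [-1,0.3,0],"turn": 0},
    {"jaw": 0,"travel": [-1,0,0],"turn": 0},
    {"jaw": 0,"travel": [-0.4,0,0],"turn": 0},
    {"jaw": 0,"travel": [0,0,0],"turn": 0},
    {"jaw": 0,"travel": [0,0,0],"turn": 0},
  ],
)

```text
clock: 4.5
ee_pos: [0.5169, -0.0679, 0.2973]
ee_rot: [-2.218, -2.224, -0.002]
wrist_force: [-0.4, 0.0, -0.2]
gripper_width: 0.0852
finger_force: 0.0
```

```bash
python3 - <<'E'
from h import *
o=r.get_obs();print(o['clock'],o['ee_pos'],o['wrist_force'])
V={}
for n in('side','wrist','scene'):
    px,K,M=cam(n);save(n+'2.png',px);np.savez(f'pics/{n}2.npz',px=px,K=K,M=M);V[n]=(px,K,M)
for n in V:
    px,K,M=V[n]
    a=proj(K,M,(.49,-.12,.01)); s=130 if n=='wrist' else 55
    x0,y0,x1,y1=[int(np.clip(t,0,m)) for t,m in((a[0]-s,640),(a[1]-s,400),(a[0]+s,640),(a[1]+s,400))]
    c=px[y0:y1,x0:x1];hsv=cv2.cvtColor(c,cv2.COLOR_RGB2HSV)
    m=((hsv[...,0]<14)&(hsv[...,1]>110)).astype(np.uint8)
    m=cv2.morphologyEx(m,cv2.MORPH_OPEN,np.ones((3,3)))
    k=max(cv2.findContours(m,0,1)[0],key=cv2.contourArea)
    bx=cv2.boxPoints(cv2.minAreaRect(k))+[x0,y0]
    ap=cv2.approxPolyDP(k,3,True)[:,0]+[x0,y0]
    print(n,a.round(),cv2.contourArea(k)); print([(t,onz(K,M,t,0).round(4)[:2],onz(K,M,t,.031).round(4)[:2]) for t in ap.tolist()])
px=V['wrist'][0]; s=V['side'][0][60:320,120:420]
save('both2.png',np.hstack([cv2.resize(px,(480,300)),cv2.resize(s,(320,300))]))
E
```

```text
4.5 [ 0.51690447 -0.06791295  0.29734026] [-0.41418518  0.03391289 -0.16966195]
side [315. 244.] 658.0
[([342, 224], array([ 0.5616, -0.1609]), array([ 0.554 , -0.1622])), ([335, 221], array([ 0.5623, -0.1425]), array([ 0.5546, -0.1444])), ([298, 256], array([ 0.4506, -0.0924]), array([ 0.4466, -0.0959])), ([309, 250], array([ 0.4734, -0.111 ]), array([ 0.4687, -0.1139])), ([311, 253], array([ 0.4686, -0.1181]), array([ 0.464 , -0.1208])), ([293, 264], array([ 0.4289, -0.0888]), array([ 0.4257, -0.0925])), ([304, 268], array([ 0.4299, -0.1163]), array([ 0.4267, -0.119 ])), ([328, 246], array([ 0.4991, -0.1492]), array([ 0.4935, -0.1509])), ([328, 241], array([ 0.5103, -0.1448]), array([ 0.5043, -0.1466])), ([342, 233], array([ 0.5409, -0.1688]), array([ 0.5339, -0.1698]))]
wrist [303. 192.] 3381.5
[([254, 161], array([ 0.4266, -0.0813]), array([ 0.433 , -0.0752])), ([245, 184], array([ 0.4131, -0.112 ]), array([ 0.4204, -0.1037])), ([349, 236], array([ 0.5513, -0.1855]), array([ 0.5488, -0.172 ])), ([359, 216], array([ 0.5641, -0.1562]), array([ 0.5607, -0.1449])), ([357, 207], array([ 0.561 , -0.1434]), array([ 0.5579, -0.133 ]))]
scene [364. 200.] 154.0
[([347, 144], array([ 0.6074, -0.2493]), array([ 0.6025, -0.2362])), ([358, 151], array([ 0.5702, -0.2447]), array([ 0.5662, -0.2317])), ([377, 145], array([ 0.5309, -0.2864]), array([ 0.5279, -0.2723]))]
```

View pics/both2.png

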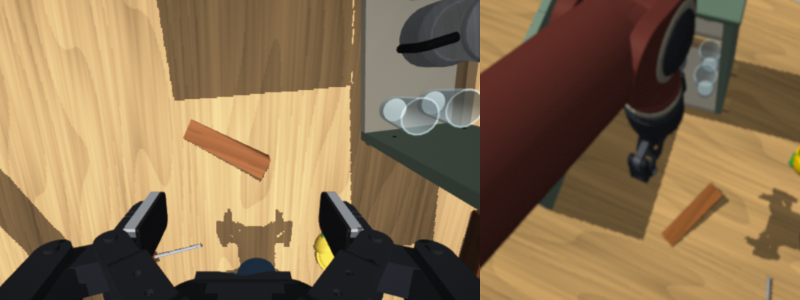

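Wrist and side agree: butt mid (0.556,−0.159) with its top at 31 mm, tip mid (0.420,−0.096), length 149 mm and yaw about 155°. I move over the butt, turn and descend.

Call:
apply_moves(
  commands=[
    {"jaw": 0,"travel": [-0.9,0.18,0],"turn": 0},
    {"jaw": 0,"travel": [-0.9,0.18,0],"turn": 0},
    {"jaw": 0,"travel": [-0.87,0.18,0],"turn": 0},
    {"jaw": 0,"travel": [0,0,0.55],"turn": -1},
    {"jaw": 0,"travel": [0,0,0.55],"turn": -1},
    {"jaw": 0,"travel": [0,0,0.55],"turn": -1},
    {"jaw": 0,"travel": [0,0,0.55],"turn": -1},
    {"jaw": 0,"travel": [0,0,0.55],"turn": -1},
    {"jaw": 0,"travel": [0,0,0.55],"turn": -1},
    {"jaw": 0,"travel": [0,0,0.55],"turn": -1},
    {"jaw": 0,"travel": [0,0,0.55],"turn": -1},
    {"jaw": 0,"travel": [0,0,0.55],"turn": -1},
    {"jaw": 0,"travel": [0,0,0.55],"turn": -1},
    {"jaw": 0,"travel": [0,0,0.55],"turn": -1},
    {"jaw": 0,"travel": [0,0,0.55],"turn": -1},
    {"jaw": 0,"travel": [0,0,0.55],"turn": -1},
    {"jaw": 0,"travel": [0,0,0.55],"turn": -1},
    {"jaw": 0,"travel": [0,0,0],"turn": 0},
  ],
)

```text
clock: 6.9
ee_pos: [0.5323, -0.1492, 0.0653]
ee_rot: [-0.702, -3.059, -0.001]
wrist_force: [0.0, 0.3, -0.4]
gripper_width: 0.0851
finger_force: 0.0
```

```bash
python3 - <<'E'
from h import *
o=r.get_obs();m=R.from_rotvec(o['ee_rot']).as_matrix();print(o['clock'],o['ee_pos'],o['q'],m.round(3))
px,K,M=cam('wrist');save('w3.png',px);np.savez('pics/w3.npz',px=px,K=K,M=M)
hsv=cv2.cvtColor(px,cv2.COLOR_RGB2HSV);mk=((hsv[...,0]<14)&(hsv[...,1]>110)).astype(np.uint8)
mk=cv2.morphologyEx(mk,cv2.MORPH_OPEN,np.ones((3,3)));k=max(cv2.findContours(mk,0,1)[0],key=cv2.contourArea)
T=m.T
for t in cv2.approxPolyDP(k,4,True)[:,0].tolist():
    print(t,[ (T@(onz(K,M,t,z)-o['ee_pos']))[:2].round(4) for z in(0,.004,.031)])
E
```

```text
6.9 [ 0.53232896 -0.14924989  0.06528668] [ 0.38283043  0.69518497 -0.23229488  1.86787348  0.2590913   0.61043109
  1.10876522] [[-0.9    0.436 -0.002]
 [ 0.436  0.9    0.001]
 [ 0.003 -0.    -1.   ]]
[293, 0] [array([ 0.1202, -0.0174]), array([ 0.1193, -0.0171]), array([ 0.1133, -0.0149])]
[296, 271] [array([-0.0415, -0.0196]), array([-0.0393, -0.0192]), array([-0.0243, -0.0168])]
[357, 270] [array([-0.0407,  0.0212]), array([-0.0385,  0.0207]), array([-0.0236,  0.0179])]
[360, 0] [array([0.1202, 0.0184]), array([0.1193, 0.0181]), array([0.1132, 0.0156])]
```

Close up: the wedge is centred between the fingers within 1 mm, butt 24 mm behind the TCP. I descend and grip.

Call:
apply_moves(
  commands=[
    {"jaw": 0,"travel": [0,0,0.7],"turn": 0},
    {"jaw": 0,"travel": [0,0,0.7],"turn": 0},
    {"jaw": 0,"travel": [0,0,0.4],"turn": 0},
    {"jaw": 0,"travel": [0,0,0.1],"turn": 0},
    {"jaw": 255,"travel": [0,0,0],"turn": 0},
    {"jaw": 255,"travel": [0,0,0],"turn": 0},
    {"jaw": 255,"travel": [0,0,0],"turn": 0},
    {"jaw": 255,"travel": [0,0,0],"turn": 0},
    {"jaw": 255,"travel": [0,0,0],"turn": 0},
    {"jaw": 255,"travel": [0,0,0],"turn": 0},
  ],
)

```text
clock: 8.2
ee_pos: [0.5339, -0.1501, 0.0103]
ee_rot: [0.702, 3.06, 0.0]
wrist_force: [0.6, -0.4, 5.4]
gripper_width: 0.0344
finger_force: 61.4
```

Gripped. I lift, turn to the insertion heading and carry it in front of the door.

Call:
apply_moves(
  commands=[
    {"jaw": 255,"travel": [0,0,-0.6],"turn": 0},
    {"jaw": 255,"travel": [0,0,-0.6],"turn": 0.2},
    {"jaw": 255,"travel": [0,0,0],"turn": 1},
    {"jaw": 255,"travel": [0,0,0],"turn": 1},
    {"jaw": 255,"travel": [0,0,0],"turn": 1},
    {"jaw": 255,"travel": [0,0,0],"turn": 1},
    {"jaw": 255,"travel": [0,0,0],"turn": 1},
    {"jaw": 255,"travel": [0,0,0],"turn": 1},
    {"jaw": 255,"travel": [0,0,0],"turn": 1},
    {"jaw": 255,"travel": [0,0,0],"turn": 1},
    {"jaw": 255,"travel": [0,0,0],"turn": 1},
    {"jaw": 255,"travel": [0,0,0],"turn": 1},
    {"jaw": 255,"travel": [0,0,0],"turn": 1},
    {"jaw": 255,"travel": [0,0,0],"turn": 1},
    {"jaw": 255,"travel": [0,0,0],"turn": 1},
    {"jaw": 255,"travel": [0,0,0],"turn": 0},
  ],
)

```text
clock: 10.2
ee_pos: [0.5333, -0.1497, 0.0462]
ee_rot: [2.148, 2.292, 0.001]
wrist_force: [-0.6, 0.5, -0.7]
gripper_width: 0.0345
finger_force: 60.6
```

Call:
apply_moves(
  commands=[
    {"jaw": 255,"travel": [0.9,-0.23,0],"turn": 0},
    {"jaw": 255,"travel": [0.9,-0.23,0],"turn": 0},
    {"jaw": 255,"travel": [0.9,-0.23,0],"turn": 0},
    {"jaw": 255,"travel": [0.9,-0.23,0],"turn": 0},
    {"jaw": 255,"travel": [0.9,-0.23,0],"turn": 0},
    {"jaw": 255,"travel": [0.5,-0.23,0],"turn": 0},
    {"jaw": 255,"travel": [0,0,0],"turn": 0},
  ],
)

```text
clock: 11.08
ee_pos: [0.4816, -0.002, 0.0456]
ee_rot: [-2.146, -2.294, -0.0]
wrist_force: [1.0, 0.1, -1.2]
gripper_width: 0.0347
finger_force: 60.6
```

```bash
python3 - <<'E'
from h import *
o=r.get_obs();m=R.from_rotvec(o['ee_rot']).as_matrix();print(o['clock'],o['ee_pos'],o['gripper_width'],m.round(3).tolist(),o['q'])
for n in('wrist','side'):
    px,K,M=cam(n);save(n+'4.png',px);np.savez(f'pics/{n}4.npz',px=px,K=K,M=M)
    if n=='wrist':w=px
save('both4.png',np.hstack([cv2.resize(w,(480,300)),cv2.resize(px[130:290,150:320],(319,300))]))
E
```

```text
11.075 [ 0.48157514 -0.00201937  0.04556705] 0.03470033652525667 [[-0.066, 0.998, -0.0], [0.998, 0.066, 0.001], [0.001, -0.0, -1.0]] [-0.10071122  0.65339707  0.08894972  2.08413076 -0.13739054  0.40985777
  0.16269463]
```

View pics/both4.png

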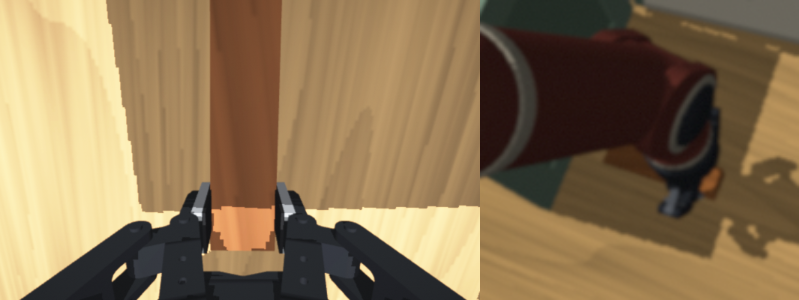

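The wedge is held straight, pointing at the door. In side, the door's lower edge shows around (168,241)–(200,230). I measure it by mask.

```bash
python3 - <<'E'
from h import *
d=np.load('pics/side4.npz');px,K,M=d['px'],d['K'],d['M']
hsv=cv2.cvtColor(px,cv2.COLOR_RGB2HSV)
m=(hsv[...,0]>50)&(hsv[...,0]<95)&(hsv[...,1]>25)
for u in range(120,215,6):
    v=np.where(m[130:290,u])[0]
    if len(v): 
        p=onz(K,M,(u,v.max()+131),.009);print(u,v.max()+130,p[:2].round(4),px[min(v.max()+133,399),u])
E
```

```text
144 140 [0.5745 0.3893] [110 100  87]
150 140 [0.5802 0.3749] [98 93 83]
156 223 [0.3931 0.2528] [127 105  69]
162 227 [0.3898 0.2346] [136 112  73]
168 230 [0.3887 0.2177] [126 104  68]
174 234 [0.3854 0.1998] [141 114  73]
180 237 [0.3843 0.183 ] [126 104  67]
186 239 [0.3854 0.1676] [113  93  61]
192 226 [0.4188 0.169 ] [64 59 43]
198 147 [0.6086 0.2511] [48 26 21]
204 148 [0.6118 0.2355] [48 24 18]
210 146 [0.6225 0.2238] [65 41 35]
```

The door corner is at about (0.384,0.166) and the contact point at (0.481,0.172), so the insertion yaw is about 94°, matching the tool (93.8°). The wedge tip is at (0.473,0.124), about 90 mm in from the corner, within the outer half. I lower it, slide the tip under, and release.

Call:
apply_moves(
  commands=[
    {"jaw": 255,"travel": [0,0,0.6],"turn": 0},
    {"jaw": 255,"travel": [0,0,0.45],"turn": 0},
    {"jaw": 255,"travel": [0,0,0.1],"turn": 0},
    {"jaw": 255,"travel": [0,0,0],"turn": 0},
  ],
)

```text
clock: 11.68
ee_pos: [0.4822, -0.0035, 0.0108]
ee_rot: [2.15, 2.29, -0.0]
wrist_force: [0.0, -0.1, -1.4]
gripper_width: 0.0349
finger_force: 60.7
```

Call:
apply_moves(
  commands=[
    {"jaw": 255,"travel": [0.5,0,0],"turn": 0},
    {"jaw": 255,"travel": [0.5,0,0],"turn": 0},
    {"jaw": 255,"travel": [0.4,0,0],"turn": 0},
    {"jaw": 255,"travel": [0.3,0,0],"turn": 0},
    {"jaw": 255,"travel": [0.2,0,0],"turn": 0},
    {"jaw": 255,"travel": [0,0,0],"turn": 0},
  ],
)

```text
clock: 12.42
ee_pos: [0.4784, 0.0544, 0.0108]
ee_rot: [-2.148, -2.292, -0.0]
wrist_force: [0.1, -0.0, -2.0]
gripper_width: 0.0346
finger_force: 60.7
```

No resistance; the tip is about 10 mm under the door. I release, rise, back off, close and quarter-turn, so the fingers push with nothing near the door.

Call:
apply_moves(
  commands=[
    {"jaw": 0,"travel": [0,0,0],"turn": 0},
    {"jaw": 0,"travel": [0,0,0],"turn": 0},
    {"jaw": 0,"travel": [0,0,0],"turn": 0},
    {"jaw": 0,"travel": [0,0,0],"turn": 0},
    {"jaw": 0,"travel": [0,0,-0.4],"turn": 0},
    {"jaw": 0,"travel": [0,0,-0.8],"turn": 0},
    {"jaw": 0,"travel": [0,0,-0.8],"turn": 0},
    {"jaw": 0,"travel": [-0.6,0,0],"turn": 0},
    {"jaw": 0,"travel": [-0.9,0,0],"turn": 0},
    {"jaw": 0,"travel": [-0.5,0,0],"turn": 0},
    {"jaw": 0,"travel": [0,0,0],"turn": 0},
  ],
)

```text
clock: 13.8
ee_pos: [0.4823, -0.007, 0.0711]
ee_rot: [2.152, 2.288, 0.0]
wrist_force: [0.5, -0.4, 0.3]
gripper_width: 0.0852
finger_force: 0.0
```

```bash
python3 - <<'E'
from h import *
o=r.get_obs();m=R.from_rotvec(o['ee_rot']).as_matrix();print(o['clock'],o['ee_pos'])
px,K,M=cam('wrist');save('w5.png',px);np.savez('pics/w5.npz',px=px,K=K,M=M)
hsv=cv2.cvtColor(px,cv2.COLOR_RGB2HSV);mk=((hsv[...,0]<14)&(hsv[...,1]>110)).astype(np.uint8)
mk=cv2.morphologyEx(mk,cv2.MORPH_OPEN,np.ones((3,3)));k=max(cv2.findContours(mk,0,1)[0],key=cv2.contourArea)
for t in cv2.approxPolyDP(k,4,True)[:,0].tolist(): print(t,[onz(K,M,t,z)[:2].round(4) for z in(0,.031)])
E
```

```text
13.8 [ 0.48230592 -0.00703794  0.07114882]
[290, 0] [array([0.4561, 0.1123]), array([0.4592, 0.1055])]
[290, 160] [array([0.459 , 0.0233]), array([0.4617, 0.0295])]
[355, 161] [array([0.4995, 0.0252]), array([0.4963, 0.0311])]
[360, 0] [array([0.4944, 0.1146]), array([0.492 , 0.1075])]
```

Call:
apply_moves(
  commands=[
    {"jaw": 255,"travel": [0,0,0],"turn": 1},
    {"jaw": 255,"travel": [0,0,0],"turn": 1},
    {"jaw": 255,"travel": [0,0,0],"turn": 1},
    {"jaw": 255,"travel": [0,0,0],"turn": 1},
    {"jaw": 255,"travel": [0,0,0],"turn": 1},
    {"jaw": 255,"travel": [0,0,0],"turn": 1},
    {"jaw": 255,"travel": [0,0,0],"turn": 1},
    {"jaw": 255,"travel": [0,0,0],"turn": 1},
    {"jaw": 255,"travel": [0,0,0],"turn": 1},
    {"jaw": 255,"travel": [0,0,0],"turn": 1},
    {"jaw": 255,"travel": [0,0,0],"turn": 1},
    {"jaw": 255,"travel": [0,0,0],"turn": 1},
    {"jaw": 255,"travel": [0,0,0],"turn": 1},
    {"jaw": 255,"travel": [0,0,0],"turn": 1},
    {"jaw": 255,"travel": [0,0,0],"turn": 1},
    {"jaw": 255,"travel": [0,0,0],"turn": 1},
    {"jaw": 255,"travel": [0,0,0],"turn": 1},
    {"jaw": 255,"travel": [0,0,0],"turn": 1},
    {"jaw": 255,"travel": [0,0,0],"turn": 1},
    {"jaw": 255,"travel": [0,0,0],"turn": 0.6},
  ],
)

```text
clock: 16.35
ee_pos: [0.4821, -0.0042, 0.0706]
ee_rot: [-3.139, -0.106, 0.001]
wrist_force: [-0.1, 1.8, -0.6]
gripper_width: 0.0001
finger_force: 0.0
```

Wedge butt mid is at (0.479,0.030). I lower the closed fingers behind it.

Call:
apply_moves(
  commands=[
    {"jaw": 255,"travel": [-0.1,0,0.8],"turn": 0},
    {"jaw": 255,"travel": [0,0,0.8],"turn": 0},
    {"jaw": 255,"travel": [0,0,0.4],"turn": 0},
    {"jaw": 255,"travel": [0,0,0],"turn": 0},
  ],
)

```text
clock: 16.85
ee_pos: [0.4789, -0.0058, 0.0103]
ee_rot: [-3.139, -0.105, 0.002]
wrist_force: [0.3, -0.9, -0.4]
gripper_width: 0.0001
finger_force: 0.0
```

Call:
apply_moves(
  commands=[
    {"jaw": 255,"travel": [0,-0.3,0],"turn": 0},
    {"jaw": 255,"travel": [0,-0.3,0],"turn": 0},
    {"jaw": 255,"travel": [0,-0.2,0],"turn": 0},
    {"jaw": 255,"travel": [0,0,0],"turn": 0},
  ],
)

```text
clock: 17.35
ee_pos: [0.4777, 0.0188, 0.011]
ee_rot: [-3.139, -0.108, -0.0]
wrist_force: [-0.4, -0.4, -0.2]
gripper_width: -0.0001
finger_force: 0.0
```

Call:
apply_moves(
  commands=[
    {"jaw": 255,"travel": [0,-0.2,0],"turn": 0},
    {"jaw": 255,"travel": [0,-0.2,0],"turn": 0},
    {"jaw": 255,"travel": [0,0,0],"turn": 0},
  ],
)

```text
clock: 17.73
ee_pos: [0.4767, 0.0306, 0.0107]
ee_rot: [-3.139, -0.107, 0.001]
wrist_force: [-0.6, -0.2, 0.8]
gripper_width: 0.0003
finger_force: 0.0
```

Call:
apply_moves(
  commands=[
    {"jaw": 255,"travel": [0,-0.15,0],"turn": 0},
    {"jaw": 255,"travel": [0,-0.15,0],"turn": 0},
    {"jaw": 255,"travel": [0,-0.1,0],"turn": 0},
  ],
)

```text
clock: 18.1
ee_pos: [0.476, 0.0421, 0.0108]
ee_rot: [-3.14, -0.105, 0.0]
wrist_force: [0.3, -1.7, 0.4]
gripper_width: -0.0
finger_force: 0.3
```

Call:
apply_moves(
  commands=[
    {"jaw": 255,"travel": [0,-0.15,0],"turn": 0},
    {"jaw": 255,"travel": [0,-0.15,0],"turn": 0},
  ],
)

```text
clock: 18.35
ee_pos: [0.4758, 0.0495, 0.0109]
ee_rot: [3.137, 0.103, 0.002]
wrist_force: [0.9, -6.4, -1.2]
gripper_width: -0.0
finger_force: 3.2
```

Call:
apply_moves(
  commands=[
    {"jaw": 255,"travel": [0,-0.15,0],"turn": 0},
    {"jaw": 255,"travel": [0,-0.1,0],"turn": 0},
  ],
)

```text
clock: 18.6
ee_pos: [0.4758, 0.0542, 0.011]
ee_rot: [3.133, 0.099, 0.004]
wrist_force: [0.4, -8.0, -2.0]
gripper_width: -0.0002
finger_force: 3.9
```

Lifting resistance is about 8 N. I continue in light pushes.

Call:
apply_moves(
  commands=[
    {"jaw": 255,"travel": [0,-0.12,0],"turn": 0},
    {"jaw": 255,"travel": [0,-0.12,0],"turn": 0},
  ],
)

```text
clock: 18.85
ee_pos: [0.4752, 0.0612, 0.011]
ee_rot: [3.133, 0.099, 0.004]
wrist_force: [1.1, -7.5, -1.6]
gripper_width: -0.0002
finger_force: 3.9
```

Call:
apply_moves(
  commands=[
    {"jaw": 255,"travel": [0,-0.12,0],"turn": 0},
    {"jaw": 255,"travel": [0,-0.12,0],"turn": 0},
  ],
)

```text
clock: 19.1
ee_pos: [0.4747, 0.0684, 0.0109]
ee_rot: [3.133, 0.099, 0.004]
wrist_force: [0.5, -8.5, -0.8]
gripper_width: 0.0001
finger_force: 3.9
```

Call:
apply_moves(
  commands=[
    {"jaw": 255,"travel": [0,-0.1,0],"turn": 0},
    {"jaw": 255,"travel": [0,-0.1,0],"turn": 0},
  ],
)

```text
clock: 19.35
ee_pos: [0.4743, 0.0744, 0.0109]
ee_rot: [3.133, 0.099, 0.004]
wrist_force: [1.2, -7.6, -1.7]
gripper_width: -0.0001
finger_force: 3.9
```

Call:
apply_moves(
  commands=[
    {"jaw": 255,"travel": [0,-0.1,0],"turn": 0},
    {"jaw": 255,"travel": [0,-0.1,0],"turn": 0},
  ],
)

```text
clock: 19.6
ee_pos: [0.4739, 0.0803, 0.0109]
ee_rot: [3.134, 0.099, 0.004]
wrist_force: [1.3, -7.9, -1.1]
gripper_width: 0.0001
finger_force: 3.9
```

Call:
apply_moves(
  commands=[
    {"jaw": 255,"travel": [0,-0.08,0],"turn": 0},
  ],
)

```text
clock: 19.73
ee_pos: [0.4737, 0.0828, 0.0109]
ee_rot: [3.134, 0.099, 0.004]
wrist_force: [0.1, -8.0, -1.4]
gripper_width: 0.0001
finger_force: 3.9
```

Call:
apply_moves(
  commands=[
    {"jaw": 255,"travel": [0,-0.08,0],"turn": 0},
  ],
)

```text
clock: 19.85
ee_pos: [0.4737, 0.0841, 0.0109]
ee_rot: [3.132, 0.098, 0.004]
wrist_force: [0.4, -11.0, -1.2]
gripper_width: -0.0001
finger_force: 5.6
```

Call:
apply_moves(
  commands=[
    {"jaw": 255,"travel": [0,-0.08,0],"turn": 0},
  ],
)

```text
clock: 19.98
ee_pos: [0.4737, 0.0847, 0.011]
ee_rot: [3.129, 0.095, 0.006]
wrist_force: [0.2, -13.6, -2.0]
gripper_width: 0.0002
finger_force: 6.9
```

Force now rises with hardly any advance: the door is up. I add the seating push towards 22 N.

Call:
apply_moves(
  commands=[
    {"jaw": 255,"travel": [0,-0.08,0],"turn": 0},
  ],
)

```text
clock: 20.1
ee_pos: [0.4737, 0.0853, 0.011]
ee_rot: [3.127, 0.093, 0.007]
wrist_force: [-0.4, -17.1, -3.3]
gripper_width: -0.0004
finger_force: 8.2
```

Call:
apply_moves(
  commands=[
    {"jaw": 255,"travel": [0,-0.06,0],"turn": 0},
  ],
)

```text
clock: 20.23
ee_pos: [0.4737, 0.0857, 0.011]
ee_rot: [3.125, 0.091, 0.008]
wrist_force: [-0.1, -18.6, -1.9]
gripper_width: 0.0003
finger_force: 9.2
```

Call:
apply_moves(
  commands=[
    {"jaw": 255,"travel": [0,-0.04,0],"turn": 0},
  ],
)

```text
clock: 20.35
ee_pos: [0.4737, 0.0859, 0.011]
ee_rot: [3.124, 0.089, 0.008]
wrist_force: [0.9, -20.2, -2.7]
gripper_width: -0.0002
finger_force: 9.7
```

Call:
apply_moves(
  commands=[
    {"jaw": 255,"travel": [0,-0.05,0],"turn": 0},
  ],
)

```text
clock: 20.48
ee_pos: [0.4737, 0.0863, 0.0111]
ee_rot: [3.122, 0.088, 0.009]
wrist_force: [0.8, -21.8, -1.6]
gripper_width: -0.0004
finger_force: 10.7
```

Call:
apply_moves(
  commands=[
    {"jaw": 255,"travel": [0,-0.02,0],"turn": 0},
    {"jaw": 255,"travel": [0,0,0],"turn": 0},
  ],
)

```text
clock: 20.72
ee_pos: [0.4737, 0.0863, 0.0111]
ee_rot: [3.121, 0.087, 0.009]
wrist_force: [0.1, -20.9, -1.5]
gripper_width: -0.0002
finger_force: 10.4
```

Call:
apply_moves(
  commands=[
    {"jaw": 255,"travel": [0,-0.05,0],"turn": 0},
    {"jaw": 255,"travel": [0,0,0],"turn": 0},
  ],
)

```text
clock: 20.98
ee_pos: [0.4737, 0.0868, 0.0111]
ee_rot: [3.12, 0.086, 0.01]
wrist_force: [0.3, -21.9, -2.1]
gripper_width: -0.0001
finger_force: 11.1
```

Call:
apply_moves(
  commands=[
    {"jaw": 255,"travel": [0,0.5,0],"turn": 0},
    {"jaw": 255,"travel": [0,0.5,0],"turn": 0},
    {"jaw": 255,"travel": [0,1,0],"turn": 0},
    {"jaw": 255,"travel": [0,1,0],"turn": 0},
    {"jaw": 255,"travel": [0,1,-0.5],"turn": 0},
    {"jaw": 255,"travel": [0,1,-1],"turn": 0},
    {"jaw": 255,"travel": [0.5,0.5,-1],"turn": 0},
    {"jaw": 255,"travel": [1,0,-1],"turn": 0},
    {"jaw": 255,"travel": [1,0,-1],"turn": 0},
    {"jaw": 255,"travel": [1,0,-1],"turn": 0},
    {"jaw": 255,"travel": [0,0,0],"turn": 0},
    {"jaw": 255,"travel": [0,0,0],"turn": 0},
  ],
)

```text
clock: 22.48
ee_pos: [0.5863, -0.0561, 0.1747]
ee_rot: [-3.138, -0.106, 0.005]
wrist_force: [0.4, 0.0, -0.9]
gripper_width: 0.0003
finger_force: 0.0
```

```bash
python3 - <<'E'
from h import *
o=r.get_obs();print(o['clock'],o['ee_pos'],o['wrist_force'])
a,K,M=cam('scene');b,K2,M2=cam('side')
save('both6.png',np.hstack([cv2.resize(a[60:320,130:430],(400,347)),cv2.resize(b[100:300,140:370],(400,347))]))
E
```

```text
22.475 [ 0.58631012 -0.0561384   0.17471416] [ 3.84472814e-01  7.59192217e-04 -9.24791622e-01]
```

View pics/both6.png

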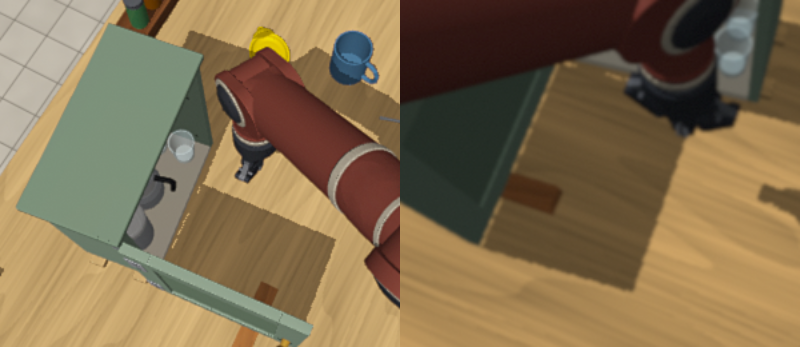

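The picture shows the door fully open with the wedge through under its outer half: butt at side crop (540,195), tip emerging in scene at (250,330). Everything else is in place and the arm is clear. I hand in.

```bash
python3 -c "
from workcell import r
print(r.job_done())"
```

```text
the job is handed in; nothing more can be done
None
```

The job is handed in at about 22 s; no verdict came back. The door was swung open against its stop. The wedge was pushed in under the outer half of the door from the inner side until it stopped moving forward, and the last push was about 22 N. The gripper was then backed clear, touching nothing.

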